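# Pass a finished box under the reader arch and square it up at the stop

### The arm

A 6-joint arm with a two-finger parallel gripper is mounted at the origin on the work surface. World frame = base frame: x ahead of the robot, y to its left, z up, the work surface at z = 0. Lengths are in mm, angles in rad, forces in N, time in s.
With the tool pointing down it reaches from about 350 to 775 mm from the base axis. Payload 7.3 kg.
Tool frame: the origin (TCP) lies on the centre line of the jaws, within the pads' length; the fingertips stand 22 mm ahead of it and the grasp point (between the pads) lies 3 mm ahead of it; z points along the fingers, y is the direction in which the jaws open and shut (so a half turn about z gives the same grasp; the last joint's range is limited). The gripper opens to 92 mm and grips with 3 to 60 N. Pads are 19 mm wide; open, the fingers measure 130 mm over their backs; the gripper's body (75 mm by 190 mm) begins 47 mm behind the grasp point.
Start: joints at [1.054, 0.342, 1.524, -0, 1.275, -0.146], TCP at [190.226, 489.343, 248.741] pointing down, gripper open.
Joint ranges: [-2.53, 2.53], [-0.77, 2.02], [0.04, 2.7], [-1, 4.14], [0.28, 2.66], [-3.11, 3.11]. Speed limits (rad/s): [2.57, 2.57, 3.14, 3.14, 3.14, 3.14].

### API

Orientations are given as [roll, pitch, yaw] about the fixed x, y, z axes, in that order (R = Rz(yaw) Ry(pitch) Rx(roll)).
In Python, from plant import get_obs, capture, bot, spot_in gives the robot as it stands.
- The arm moves only by the shell command python3 -m handwheel 'ROWS' [OPENING]. ROWS is JSON, a list of rows, each a list of 2 entries, a list of its own where there are three numbers: the shift along the world's x, y, z in mm, then the turn, a rotation vector about the world's x, y, z in rad. In form: [[[x, y, z], [wx, wy, wz]], ...]. A call has 1 to 12 rows; each row shifts and turns the commanded pose from where the row before left it; what a row does not reach is not made up. A row lasts 1/8 s, in which the tool goes at most 62.5 mm and 10.7 degrees, less where a joint would pass 70% of its speed; a pose out of reach is approached as far as the arm can. A call is refused whole if a number of a shift passes 62.5 or a number of a turn 0.188, either way. A call with a gripper value outside its range is refused whole. OPENING is the closure, from 0 (fully open) to 1 (shut), set as the call begins (- or left out, the last holds). The fingers move at their own pace and stop on an object; the grip force is fixed at half the most. Time passes only in rows, so rows that do not move let the fingers close. It gives the time, the measured TCP pose, the force and the opening at its end, in the units of the state.
- get_obs(): the state, without advancing time (a new reading comes with each control period).
- capture(name): name is "side" or "top"; returns a dict with "img" (384x512x3 uint8, red, green, blue), "fx", "fy", "cx", "cy" (pixels), "cam_to_world" (4x4, takes a point from camera to world coordinates). Camera axes: x right, y up, looking along -z (the intrinsics and any distortion apply to the point x, -y, -z); pixel columns grow to the right and rows downward; lengths in mm; the calibration is good to about 2 mm. A picture is of the moment at which its call begins. There is no depth.
- bot.close_job(): hands the job in, once; it reports no verdict.
Trained networks look in the newest picture that a camera, given by its name, has taken for a name from the list of things; names that differ only in an ending like _2 or _b are one class to them, and where a whole thing is asked for, a point or a joint stands for the part that bears it (a point fixed in the world has none). Each returns a list of dicts, best first, with "score" (0 to 1); they miss things now and then, are a little off and sometimes report something else, mostly with a low value. They report only what shows in the picture. A call takes as long as a camera call. They do not tell look-alikes from the thing itself.
- spot_in(thing, camera): "xyz" ([x, y, z] in mm, in the coordinates of the camera as it stood for that picture, good to about 4 mm: the middle of the surface that is visible of it).
The state is a dict: "time": time; "joint_positions": joint angles; "dq": joint speeds; "tau": joint torques, N m; "tool_pos": TCP position; "tcp_rot": TCP orientation; "contact_force": force on the tool from outside, world axes, zero at the start; "moment": the same for the moment, N m; "grip_width": finger opening in mm.
Only numpy, scipy, OpenCV 4.12 (cv2) and the standard library are available. Lean on these libraries where they do the work, as an engineer would, in place of code of your own. Each camera call takes 0.05 s, during which the arm holds its last target. There are 200 camera calls.

### The job

Take the green box from the bench and pass it, socket end first, under the blue reader arch, going in at the open end of the plate and coming out on the side of the orange stop; the gripper does not fit under the arch, so let go part-way and take the box again on the other side. Leave it flat on the plate beyond the arch, socket end up against the orange stop and long side flush against the dark fence, let go and at rest. Do not disturb the tape roll, tumbler, screwdriver or blue bin.

Things in the scene. Friction and masses are not known exactly. Their poses are not given: they have to be found in the camera images.
- unit: Dark green steel box, 160 long (its x) x 44 wide (y) x 46 mm high (z), 0.3 to 0.5 kg, lying flat on the bench. Origin: centre of its underside. +x points to the socket end, which has a black round socket and, on top next to it, a yellow square sticker. Grasp across the 44 mm width.
- unit_nose (a point): Centre of the box's socket end face: 80 mm along +x from the box's origin and 23 mm above its underside.
- unit_tail (a point): Centre of the box's plain end face: 80 mm along -x from the box's origin and 23 mm above its underside.
- fixture: Reader fixture fixed to the bench: aluminium plate crossed by a blue arch. Origin: on the bench under the arch's middle. +x = direction of travel, +y = towards the fence, z up. Plate top z = 10 mm, x = -150 (open end) to 215, y = -70 to 55 mm. With the box home, its origin lies at x = 120, y = 0, z = 10 mm and its +x points along the fixture's +x.
- arch (a point): Middle of the underside of the arch's beam, at x = 0, y = -5, z = 64 mm in the fixture's frame. Arch x = -20 to 20 mm; opening y = -36 to 26 mm, 54 mm high above the plate; posts 18 mm wide; beam top z = 82 mm. Grey reader housing behind the fence-side post: y = 44 to 94 mm, top z = 100 mm.
- stop (a point): Orange end stop: this point is on the plate at the foot of its face, x = 200, y = 0, z = 10 mm in the fixture's frame. The stop is 15 mm thick, y = -34 to 22 mm, 24 mm high above the plate.
- fence (a point): Dark steel fence along the whole plate (it also runs through the arch): this point is at the foot of its face, x = 120, y = 22, z = 10 mm in the fixture's frame. 12 mm thick, 10 mm high above the plate.
- tape: Bystander: black tape roll lying flat, 84 mm outside diameter, 24 mm high; origin at the centre of its underside.
- tumbler: Bystander: cream drinking tumbler with a red band, 74 mm diameter, 160 mm high; origin at the centre of its underside.
- driver: Bystander: screwdriver with a red handle lying on the bench, about 200 mm long along its x; origin under its middle.
- bin: Bystander: open blue parts bin, 100 x 140 x 55 mm high; origin at the centre of its underside.
Not all that is in view belongs to the job. What is meant by the unit is not purple or white, and is the smaller of those in its own colour.

How it is judged (in metres and radians):
On the way, in this order (a step that is already met when the one before it is completed fails the run):
1. the box's socket end has gone in under the arch from the open end: box low on the lane, its middle still 30 to 90 mm short of the arch's middle (z of unit in the frame of fixture between 0 and 0.025 m and y of unit in the frame of fixture between -0.025 and 0.015 m and x of unit in the frame of fixture between -0.09 and -0.03 m and x of unit_nose in the frame of fixture above -0.02 m), for 0.05 s.
2. the box is half-way through, its middle within 25 mm of the arch's middle (z of unit in the frame of fixture between 0 and 0.025 m and y of unit in the frame of fixture between -0.025 and 0.015 m and x of unit in the frame of fixture between -0.025 and 0.025 m and x of unit_nose in the frame of fixture above 0.03 m), for 0.05 s.
3. the box is coming out on the stop side, its plain end still under the arch (z of unit in the frame of fixture between 0 and 0.025 m and y of unit in the frame of fixture between -0.025 and 0.015 m and x of unit in the frame of fixture between 0.06 and 0.1 m and x of unit_nose in the frame of fixture above 0.1 m), for 0.05 s.
At the end, for the whole second after the job is handed in: The box lies flat on the plate beyond the arch, right way up and at rest, its socket end within 5 mm of the orange stop and its long side within 5 mm of the fence at both ends (x of unit_nose in the frame of fixture between 0.195 and 0.204 m and y of unit_nose in the frame of fixture between -0.005 and 0.004 m and y of unit_tail in the frame of fixture between -0.005 and 0.004 m and z of unit in the frame of fixture between 0.006 and 0.013 m and angle between unit's own z axis and vertical below 0.05 rad and linear speed of unit below 0.01 m/s); the robot touches nothing.
It fails at once if a bystander (tape) is moved by more than 30 mm (distance of tape from where it was at the start of the episode above 0.03 m).
It fails at once if a bystander (tumbler) is moved by more than 30 mm (distance of tumbler from where it was at the start of the episode above 0.03 m).
It fails at once if a bystander (driver) is moved by more than 30 mm (distance of driver from where it was at the start of the episode above 0.03 m).
It fails at once if a bystander (bin) is moved by more than 30 mm (distance of bin from where it was at the start of the episode above 0.03 m).
It also fails if it takes over 54 s, if anything falls off the work surface, if the arm or the gripper's body presses on something with over 40 N, if the wrist force passes 120 N, or if a joint passes its speed limit or range.

## Working session

There is one attempt and no reset: what is moved stays moved. The work goes in short steps, Python scripts to look and compute and a shell command to move; the robot and the scene stay as the last step left them, time stands still between calls to the robot, and variables do not carry over. Pictures are saved under pics/ and viewed, about 8 in all and at most 12, crops included, and the job is handed in when it is done.

```bash
mkdir -p pics; cat > h.py <<'E'
import numpy as np, cv2
from plant import get_obs, capture, bot, spot_in
def pix(c,p):
    T=np.linalg.inv(c["cam_to_world"]); q=T[:3,:3]@np.array(p,float)+T[:3,3]
    return c["cx"]+c["fx"]*q[0]/-q[2], c["cy"]-c["fy"]*q[1]/-q[2]
def ray(c,u,v):
    T=np.array(c["cam_to_world"]); d=np.array([(u-c["cx"])/c["fx"],-(v-c["cy"])/c["fy"],-1])
    return T[:3,3],T[:3,:3]@d
def atz(c,u,v,z):
    o,d=ray(c,u,v); return o+d*(z-o[2])/d[2]
def save(c,n,crop=None):
    im=c["img"][:,:,::-1]
    if crop: a,b,cc,d=crop; im=im[b:d,a:cc]
    s=min(800/im.shape[1],600/im.shape[0]); cv2.imwrite("pics/"+n,cv2.resize(im,None,fx=s,fy=s,interpolation=cv2.INTER_CUBIC))
E
python3 - <<'E'
from h import *
for n in("top","side"):
    c=capture(n); save(c,n+"0.png"); T=np.array(c["cam_to_world"]); print(n,[k for k in c],c["fx"],c["cx"],c["cy"],T.round(2).tolist())
    for t in("unit","fixture","arch","stop","fence","tape","tumbler","driver","bin"):
        for r in spot_in(t,n)[:3]:
            p=T[:3,:3]@np.array(r["xyz"])+T[:3,3]; print(t,round(r["score"],2),p.round(),np.round(pix(c,p)))
print(get_obs())
E
```

```text
top ['img', 'fx', 'fy', 'cx', 'cy', 'cam_to_world'] 400.5573947022184 265.93217021689287 193.0064653916772 [[-0.01, 0.99, -0.12, 353.23], [-1.0, -0.01, 0.01, -54.48], [0.0, 0.12, 0.99, 1344.43], [0.0, 0.0, 0.0, 1.0]]
unit 0.93 [656. 379.  48.] [131. 150.]
unit 0.87 [816. -10.  45.] [249. 102.]
unit 0.69 [209. 382.  63.] [125. 289.]
fixture 0.83 [ 599. -180.    7.] [300. 167.]
arch 0.84 [ 599. -174.    9.] [299. 167.]
arch 0.74 [448. 339.  44.] [143. 213.]
stop 0.94 [ 596. -179.    8.] [300. 168.]
fence 0.63 [ 597. -181.    8.] [301. 168.]
tape 0.67 [472. 182.  24.] [192. 205.]
tumbler 0.94 [ 363. -405.  163.] [384. 235.]
driver 0.75 [ 358. -170.   23.] [300. 239.]
driver 0.28 [445. 337.  43.] [143. 214.]
bin 0.83 [782. 201.   2.] [189. 116.]
side ['img', 'fx', 'fy', 'cx', 'cy', 'cam_to_world'] 353.2663103456663 260.037832278327 195.49957265386905 [[0.88, 0.28, -0.4, -16.5], [-0.48, 0.52, -0.7, -965.7], [0.01, 0.81, 0.59, 863.61], [0.0, 0.0, 0.0, 1.0]]
unit 0.97 [213. 367.  51.] [154. 171.]
unit 0.95 [659. 366.  35.] [247. 151.]
unit 0.74 [446. 319.  38.] [209. 166.]
fixture 0.97 [ 60
[... 410 characters left out ...]
 0.83 [785. 200.  24.] [288. 162.]
{'time': 1.0, 'joint_positions': array([ 1.05401279e+00,  3.42002401e-01,  1.52411144e+00,  1.86705591e-05,
        1.27539744e+00, -1.45995936e-01]), 'dq': array([-0.0009643 , -0.00186376,  0.00113585,  0.00129886, -0.00017723,
       -0.00071864]), 'tau': array([-2.50391677e-04, -4.31141460e+01, -2.44486678e+01,  7.19339610e-02,
        4.84359101e-02, -1.59738539e-05]), 'tool_pos': array([190.21252583, 489.34473357, 248.73525946]), 'tcp_rot': array([ 3.14150955e+00, -5.83469986e-06,  2.77079962e+00]), 'contact_force': array([ 0.19751124,  0.07861356, -0.03315285]), 'moment': array([-0.01608266,  0.00479146, -0.02008533]), 'grip_width': 92.01557820948665}
```

View pics/top0.png

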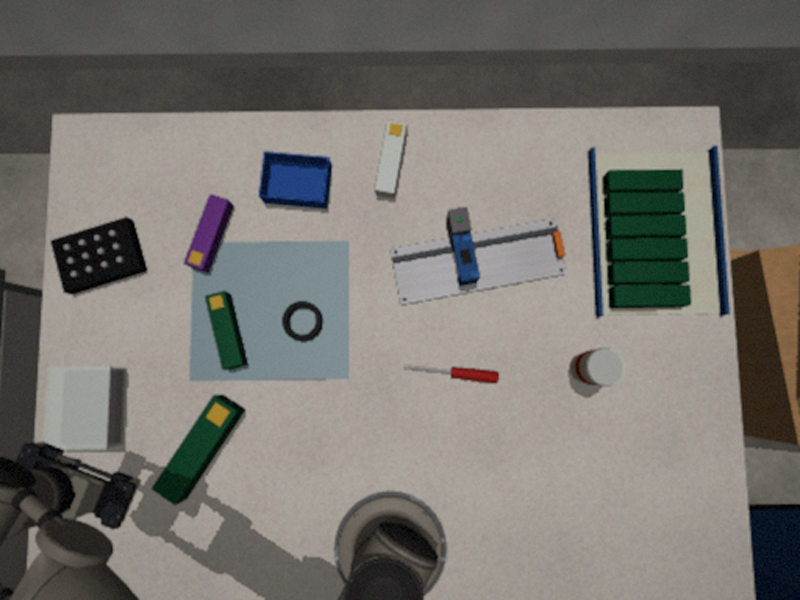

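View pics/side0.png

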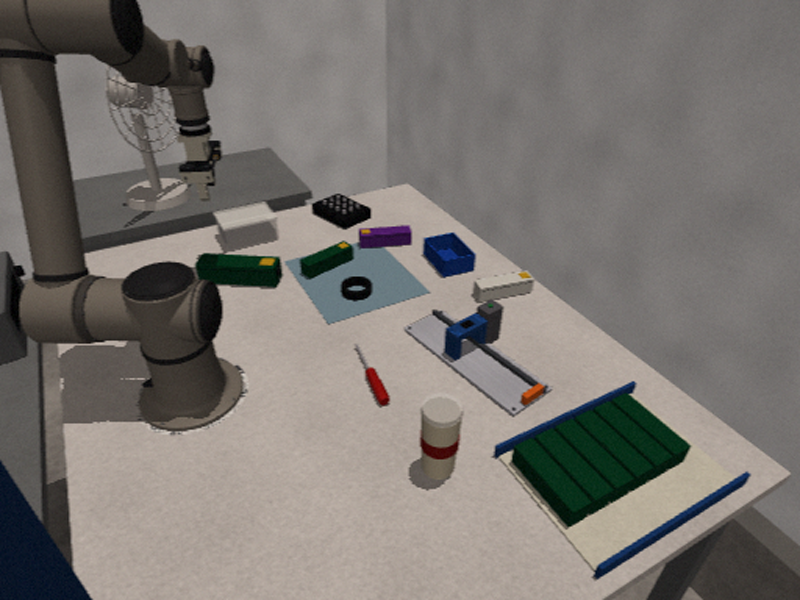

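The unit is the green box on the mat (sticker end at about (217,302) in the 800-px top picture, tail at (235,365)); the other green box at (200,448) is larger. The fixture runs from open end at about (395,280) to the orange stop at (559,243), so travel is roughly along -y. Next, zoomed crops for the corners.

```bash
python3 - <<'E'
from h import *
a=capture("top");b=capture("side")
np.savez("c.npz",t=a["img"],s=b["img"])
def crop(c,x0,y0,w,h,s): 
    im=cv2.resize(c["img"][y0:y0+h,x0:x0+w,::-1],None,fx=s,fy=s,interpolation=cv2.INTER_CUBIC)
    for i in range(0,w,10): cv2.line(im,(i*s,0),(i*s,6 if i%50 else 14),(0,255,255),1)
    for i in range(0,h,10): cv2.line(im,(0,i*s),(6 if i%50 else 14,i*s),(0,255,255),1)
    return im
A=crop(a,240,120,130,80,6); cv2.imwrite("pics/ft.png",A)
B=crop(b,250,180,110,90,6); cv2.imwrite("pics/fs.png",B)
# green masks: unit
for n,c,(x0,y0,x1,y1) in (("top",a,(122,180,165,240)),("side",b,(185,150,232,182))):
    im=c["img"].astype(int); R,G,Bl=im[...,0],im[...,1],im[...,2]
    m=np.zeros(R.shape,np.uint8); m[y0:y1,x0:x1]=((G>R+12)&(G>Bl+5)&(G<110))[y0:y1,x0:x1]
    y=((R>110)&(Bl<80)&(G>70)); yy=np.zeros_like(m); yy[y0:y1,x0:x1]=y[y0:y1,x0:x1]
    ys,xs=np.nonzero(m|yy); print(n,len(xs),cv2.minAreaRect(np.c_[xs,ys].astype(np.float32)),cv2.boxPoints(cv2.minAreaRect(np.c_[xs,ys].astype(np.float32))).round(1).tolist())
    q,w=np.nonzero(yy); print(" sticker",len(q),w.mean(),q.mean(),atz(c,w.mean(),q.mean(),46).round(1))
    if n=="top": U=crop(c,115,175,60,70,6); cv2.imwrite("pics/ut.png",U)
    else: V=crop(c,180,140,60,50,6)
h=max(U.shape[0],V.shape[0]); pad=lambda i:cv2.copyMakeBorder(i,0,h-i.shape[0],0,10,cv2.BORDER_CONSTANT)
cv2.imwrite("pics/u.png",np.hstack([pad(U),pad(V)]))
E
```

```text
top 703 ((144.1816864013672, 211.06201171875), (48.7397575378418, 15.873551368713379), 76.37300109863281) [[130.6999969482422, 189.1999969482422], [146.1999969482422, 185.5], [157.60000610351562, 232.89999389648438], [142.1999969482422, 236.60000610351562]]
 sticker 64 138.078125 193.09375 [512.7 354.9  46. ]
side 435 ((208.60345458984375, 165.7414093017578), (13.393256187438965, 35.19012451171875), 66.80140686035156) [[189.8000030517578, 166.5], [222.10000610351562, 152.6999969482422], [227.39999389648438, 165.0], [195.10000610351562, 178.8000030517578]]
 sticker 15 219.2 156.53333333333333 [512.5 358.6  46. ]
```

View pics/ft.png

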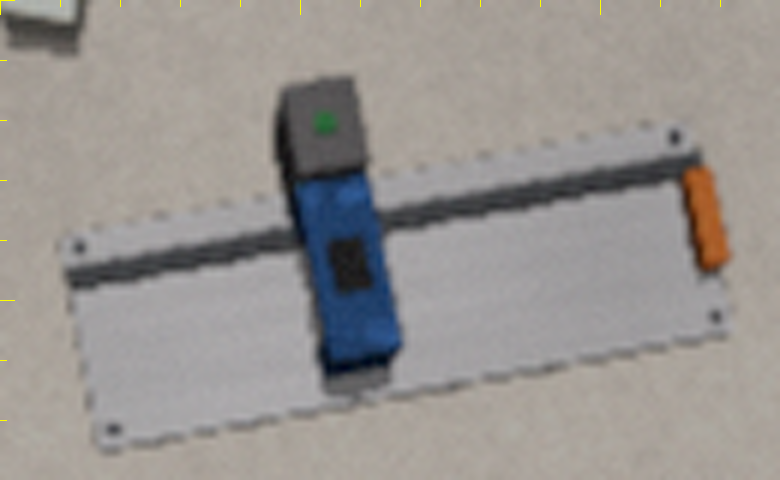

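View pics/fs.png

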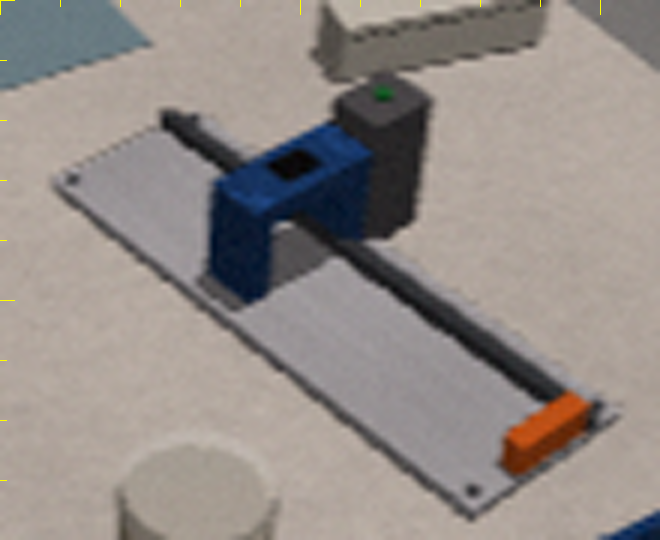

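View pics/u.png

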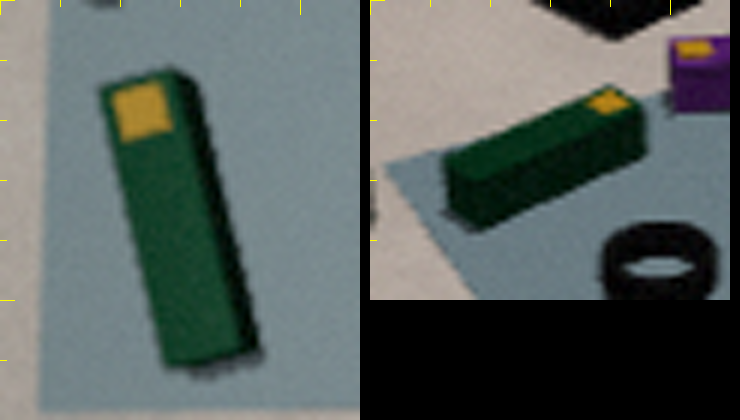

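Both views agree on the layout. In the crops: plate corners (60,240), (100,450), (727,335), (690,125) in top; (52,182), (472,514), (620,412) in side. Unit top-face corners (100,88), (172,68), (240,348), (168,365). Next, a joint fit over both views.

```bash
cat > fit.py <<'E'
from h import *
from scipy.optimize import least_squares
a=capture("top");b=capture("side")
X=lambda x0,y0,u,v:(x0+(u+.5)/6-.5,y0+(v+.5)/6-.5)
T=lambda u,v:X(240,120,u,v); S=lambda u,v:X(250,180,u,v); UT=lambda u,v:X(115,175,u,v); US=lambda u,v:X(180,140,u-370,v)
F=[(a,T(60,240),(-150,55,10)),(a,T(100,450),(-150,-70,10)),(a,T(727,335),(215,-70,10)),(a,T(690,125),(215,55,10)),
(a,T(398,345),(20,-54,82)),(a,T(322,360),(-20,-54,82)),(a,T(685,172),(200,22,34)),(a,T(710,168),(215,22,34)),(a,T(727,262),(215,-34,34)),(a,T(703,270),(200,-34,34)),
(b,S(52,182),(-150,-70,10)),(b,S(472,514),(215,-70,10)),(b,S(620,412),(215,55,10)),(b,S(215,182),(-20,-54,82)),(b,S(258,215),(20,-54,82)),(b,S(590,400),(215,22,34)),(b,S(503,438),(200,-34,34))]
U=[(a,UT(100,88),(80,22,46)),(a,UT(172,68),(80,-22,46)),(a,UT(240,348),(-80,-22,46)),(a,UT(168,365),(-80,22,46)),
(b,US(443,157),(-80,22,46)),(b,US(478,178),(-80,-22,46)),(b,US(610,88),(80,22,46)),(b,US(645,108),(80,-22,46)),(b,US(480,230),(-80,-22,0)),(b,US(645,152),(80,-22,0))]
def fit(L,x0,n):
  for cams in ((a,b),(a,),(b,)):
    def f(p):
        r=[]
        for c,uv,m in L:
            if not any(c is k for k in cams): continue
            cs,sn=np.cos(p[2]),np.sin(p[2]); w=(p[0]+cs*m[0]-sn*m[1],p[1]+sn*m[0]+cs*m[1],m[2]+p[3])
            r+=list(np.array(pix(c,w))-uv)
        return np.r_[r,p[3]*.05 if len(cams)==1 else 0]
    s=least_squares(f,x0,loss="soft_l1"); print(n,len(cams),s.x.round(3),np.round(s.fun,1).tolist())
fit(F,[600,-180,-1.4,0],"fix"); fit(U,[447,330,.2,0],"unit")
E
python3 fit.py
```

```text
fix 2 [ 601.013 -163.007   -1.404   -2.145] [-0.7, -1.0, -0.8, -0.0, 0.9, -0.1, -0.5, -0.7, 0.5, 0.5, 0.9, 0.3, -0.4, -0.0, -0.2, -0.1, 0.4, 0.4, 0.0, -0.2, 0.1, -0.4, -0.0, -0.1, 0.3, 0.1, -0.7, 0.1, -0.2, 0.3, 0.1, 1.2, -0.2, -0.3, 0.0]
fix 1 [ 602.014 -164.071   -1.404   -8.387] [-0.3, -0.9, -0.5, -0.1, 0.8, -0.1, -0.6, -0.5, 0.6, 0.5, 1.0, 0.2, -0.5, 0.1, -0.3, 0.0, 0.3, 0.5, -0.1, -0.1, -0.4]
fix 1 [ 602.861 -160.788   -1.4     -4.517] [0.2, -0.3, 0.1, -0.3, 0.3, -0.2, -0.6, 0.1, -0.1, 0.3, 0.1, 1.0, -0.1, -0.4, -0.2]
unit 2 [4.54107e+02 3.38048e+02 2.63000e-01 1.75400e+00] [-1.0, -0.1, 0.1, -0.4, 0.7, 0.3, -0.6, 1.3, -0.4, -0.0, -0.2, 0.4, 0.3, -0.8, 0.6, -0.6, 0.4, 0.6, 1.0, 0.7, 0.0]
unit 1 [ 4.56164e+02  3.41999e+02  2.58000e-01 -1.34250e+01] [-0.5, -0.1, 0.5, -0.4, 0.6, -0.1, -0.5, 0.7, -0.7]
unit 1 [ 4.62348e+02  3.64358e+02  2.62000e-01 -1.42980e+01] [-0.3, -0.1, -0.3, 0.2, -0.1, -0.6, -0.0, -0.5, 0.3, 0.3, 0.4, 0.6, -0.7]
```

Fits agree across views: fixture at (601,-163), yaw -1.404; unit at (454,338), yaw 0.263 (both within 2 mm of bench height; residuals under about 1.3 px). I'll move above the unit.

```bash
python3 -m handwheel '[[[22,-12,-11],[0,0,0.053]],[[22,-12,-11],[0,0,0.053]],[[22,-12,-11],[0,0,0.053]],[[22,-13,-11],[0,0,0.053]],[[22,-13,-11],[0,0,0.053]],[[22,-13,-11],[0,0,0.053]],[[22,-13,-11],[0,0,0.053]],[[22,-13,-11],[0,0,0.053]],[[22,-13,-11],[0,0,0.053]],[[22,-13,-10],[0,0,0.053]],[[22,-12,-10],[0,0,0.053]],[[22,-12,-10],[0,0,0.050]]]' 0
python3 - <<'E'
from h import *
c=capture("side"); o=get_obs(); print(o["tool_pos"],o["tcp_rot"],o["joint_positions"].round(2))
save(c,"s1.png",(150,110,290,215))
p=o["tool_pos"]; print([np.round((np.array(pix(c,(p[0],p[1],z)))-[150,110])*800/140) for z in (100,46)])
E
```

```text
time: 2.7
tool_pos: [455.0, 337.9, 119.4]
tcp_rot: [3.141, 0.0, -2.878]
contact_force: [0.1, 0.7, 0.5]
grip_width: 91.6
[457.13636477 336.27169924 118.17648251] [-3.14046252e+00  1.83945910e-04 -2.87715363e+00] [ 0.5   0.55  1.58 -0.    1.01 -1.33]
[array([337., 234.]), array([342., 295.])]
```

View pics/s1.png

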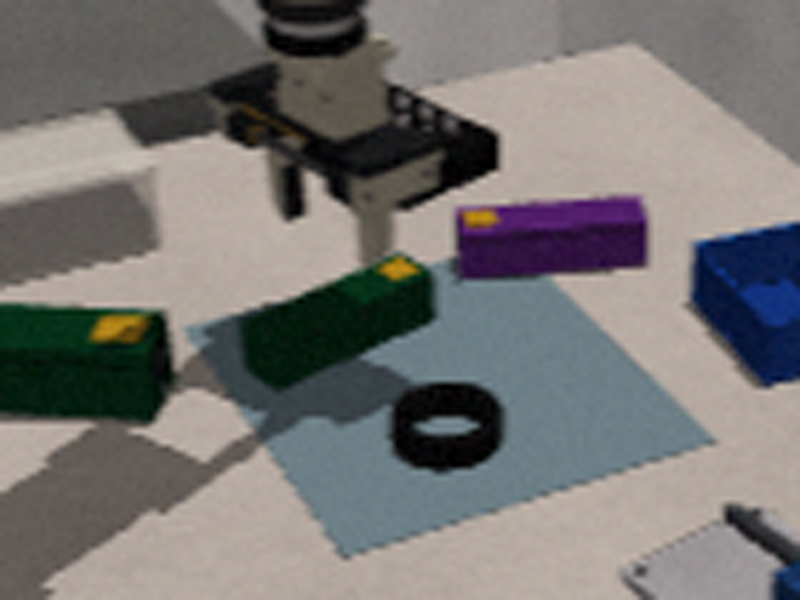

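The jaws straddle the box, and its top centre at about (338,300) matches the projected TCP (342,295). I'll descend, grip and lift.

```bash
python3 -m handwheel '[[[-1,1,-15],[0,0,0]],[[-1,1,-15],[0,0,0]],[[0,0,-15],[0,0,0]],[[0,0,-15],[0,0,0]],[[0,0,-12],[0,0,0]],[[0,0,-8],[0,0,0]],[[0,0,0],[0,0,0]],[[0,0,0],[0,0,0]]]' 0
python3 -m handwheel '[[[0,0,0],[0,0,0]],[[0,0,0],[0,0,0]],[[0,0,0],[0,0,0]],[[0,0,0],[0,0,0]],[[0,0,0],[0,0,0]],[[0,0,0],[0,0,0]],[[0,0,0],[0,0,0]],[[0,0,0],[0,0,0]]]' 1
```

```text
time: 3.75
tool_pos: [452.5, 340.5, 40.1]
tcp_rot: [3.141, 0.001, -2.879]
contact_force: [0.5, -0.5, 0.4]
grip_width: 92.2
time: 4.75
tool_pos: [452.2, 340.4, 39.7]
tcp_rot: [3.141, 0.0, -2.879]
contact_force: [-0.2, 0.1, 0.2]
grip_width: 44.0
```

```bash
python3 -m handwheel '[[[0,0,10],[0,0,0]],[[0,0,20],[0,0,0]],[[0,0,25],[0,0,0]],[[0,0,25],[0,0,0]]]' 1
python3 -m handwheel '[[[10,-25,0],[0,0,-0.139]],[[11,-32,0],[0,0,-0.139]],[[11,-32,0],[0,0,-0.139]],[[11,-34,0],[0,0,-0.139]],[[11,-34,0],[0,0,-0.139]],[[11,-34,0],[0,0,-0.139]],[[11,-34,0],[0,0,-0.139]],[[11,-34,0],[0,0,-0.139]],[[10,-34,0],[0,0,-0.139]],[[10,-32,0],[0,0,-0.139]],[[10,-32,0],[0,0,-0.139]],[[10,-28,0],[0,0,-0.138]]]' 1
python3 -m handwheel '[[[0,0,-10],[0,0,0]],[[0,0,-10],[0,0,0]],[[0,0,0],[0,0,0]],[[0,0,0],[0,0,0]]]' 1
python3 - <<'E'
from h import *
c=capture("top"); o=get_obs(); print(o["tool_pos"],o["tcp_rot"],o["grip_width"],o["contact_force"])
im=np.hstack([c["img"][110:210,190:370],]); save(c,"t2.png",(230,100,380,210))
d=capture("side"); save(d,"s2.png",(210,120,350,225))
E
```

```text
time: 5.25
tool_pos: [451.9, 340.1, 120.6]
tcp_rot: [-3.141, -0.001, -2.879]
contact_force: [-0.1, 0.0, -3.2]
grip_width: 43.7
time: 6.75
tool_pos: [579.1, -45.9, 119.9]
tcp_rot: [-3.141, -0.0, 1.732]
contact_force: [0.3, 0.1, -4.3]
grip_width: 43.9
time: 7.25
tool_pos: [579.1, -43.9, 99.8]
tcp_rot: [-3.141, -0.0, 1.738]
contact_force: [-0.1, -0.3, -3.0]
grip_width: 43.8
[579.31815031 -44.05396874 100.02415428] [3.14114529e+00 1.49087051e-04 1.73803612e+00] 43.69075703945757 [ 0.04191004 -0.31317926 -3.31244954]
```

View pics/s2.png

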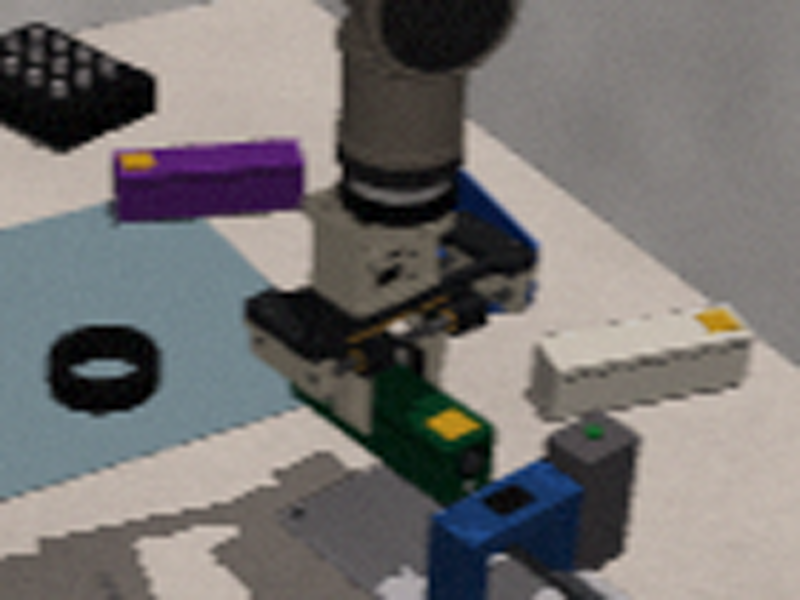

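The box hangs level, nose and sticker towards the arch, and the tail side is over the open end. The nose top corners are at about (445,447) and (493,427). I'll check that against the prediction.

```bash
python3 - <<'E'
from h import *
d=capture("side");t=capture("top"); o=get_obs();p=o["tool_pos"];y=o["tcp_rot"][2]-1.738-1.404
ex=np.array([np.cos(y),np.sin(y)]);ey=np.array([-ex[1],ex[0]])
s=800/140
for c,n,o0 in((d,"side",(210,120)),(t,"top",(230,100))):
    for l,w in((81,-22),(81,22),(-79,-22),(-79,22)):
        q=p[:2]+l*ex+w*ey; uv=np.array(pix(c,(*q,106))); print(n,l,w,uv.round(1),((uv-o0)*(s if n=="side" else 800/150)).round())
fx=np.array([np.cos(-1.404),np.sin(-1.404)]);fy=np.array([-fx[1],fx[0]]);r=p[:2]-[601,-163]; print("fixture xy",r@fx,r@fy)
im=t["img"][140:200,255:315,::-1]; cv2.imwrite("pics/t3.png",cv2.resize(im,None,fx=10,fy=10,interpolation=cv2.INTER_CUBIC))
E
```

```text
side 81 -22 [287.8 198.4] [445. 448.]
side 81 22 [296.7 194. ] [496. 423.]
side -79 -22 [260.1 178.8] [286. 336.]
side -79 22 [268.8 175.1] [336. 315.]
top 81 -22 [286.8 170.3] [303. 375.]
top 81 22 [284.2 156.7] [289. 302.]
top -79 -22 [236.5 179.3] [ 35. 423.]
top -79 22 [234.1 165.6] [ 22. 350.]
fixture xy -120.54295676580108 -1.62479997839878
```

View pics/t2.png

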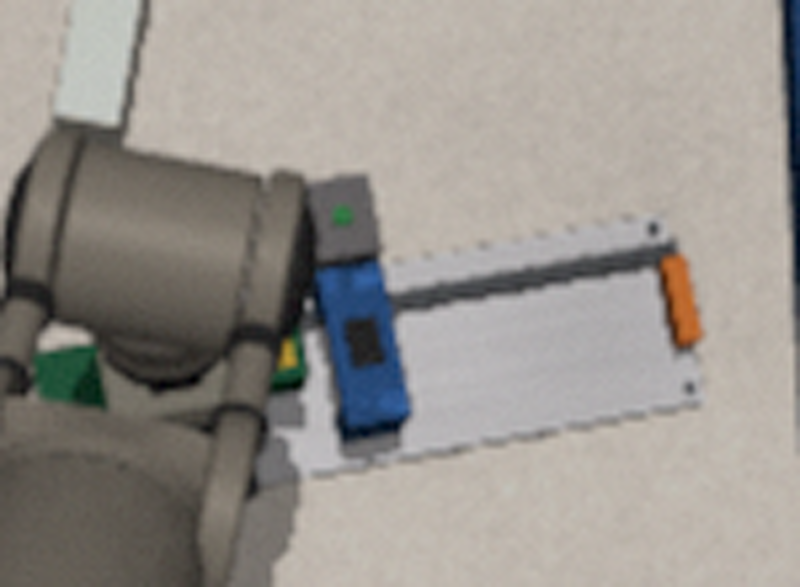

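The prediction agrees with both pictures within about 1 px. I'll shift 4 mm away from the fence and lower onto the plate.

```bash
python3 -m handwheel '[[[-4,-1,-15],[0,0,0]],[[0,0,-15],[0,0,0]],[[0,0,-10],[0,0,0]],[[0,0,-5],[0,0,0]],[[0,0,-2],[0,0,0]],[[0,0,-2],[0,0,0]],[[0,0,-1],[0,0,0]],[[0,0,0],[0,0,0]]]' 1
python3 - <<'E'
from h import *
print(get_obs()["tool_pos"],get_obs()["contact_force"])
E
```

```text
time: 8.45
tool_pos: [575.3, -45.7, 49.9]
tcp_rot: [3.141, 0.0, 1.737]
contact_force: [-1.3, -0.5, -3.9]
grip_width: 43.7
[575.29392338 -45.66372269  49.88366829] [-1.28071179 -0.51514935 -3.88781382]
```

```bash
python3 -m handwheel '[[[0,0,-0.6],[0,0,0]],[[1.3,-7.9,0],[0,0,0]],[[1.3,-7.9,0],[0,0,0]],[[1.4,-7.9,0],[0,0,0]],[[1.3,-7.9,0],[0,0,0]],[[1.3,-7.9,0],[0,0,0]],[[1.3,-7.9,0],[0,0,0]],[[0,0,0],[0,0,0]],[[0,0,0],[0,0,0]]]' 1
```

```text
time: 9.57
tool_pos: [583.7, -94.4, 49.7]
tcp_rot: [3.14, 0.002, 1.736]
contact_force: [-0.0, -2.3, 4.6]
grip_width: 43.8
```

```bash
python3 -m handwheel '[[[0,0,0.5],[0,0,0]],[[0,0,0],[0,0,0]],[[0,0,0],[0,0,0]],[[0,0,0],[0,0,0]],[[-1.6,9.9,0],[0,0,0]],[[-1.7,9.9,0],[0,0,0]],[[-1.6,9.9,0],[0,0,0]],[[-1.7,9.9,0],[0,0,0]],[[-1.6,9.8,0],[0,0,0]],[[-1.7,9.8,0],[0,0,0]],[[0,0,0],[0,0,0]],[[0,0,0],[0,0,0]]]' 0
python3 -m handwheel '[[[0,0,0],[0,0,0]],[[0,0,0],[0,0,0]],[[0,0,0],[0,0,0]],[[0,0,0],[0,0,0]],[[0,0,0],[0,0,0]],[[0,0,0],[0,0,0]]]' 1
python3 -m handwheel '[[[1.6,-9.9,0],[0,0,0]],[[1.7,-9.9,0],[0,0,0]],[[1.6,-9.9,0],[0,0,0]],[[1.7,-9.9,0],[0,0,0]],[[1.6,-9.8,0],[0,0,0]],[[1.7,-9.8,0],[0,0,0]],[[0.6,-4,0],[0,0,0]],[[0,0,0],[0,0,0]],[[0,0,0],[0,0,0]]]' 1
python3 - <<'E'
from h import *
t=capture("top");s=capture("side")
o=get_obs();p=o["tool_pos"];print(p,o["contact_force"],o["moment"],o["grip_width"])
x=np.array([np.cos(-1.404),np.sin(-1.404)]);r=p[:2]-[601,-163];print(r@x,r@[-x[1],x[0]])
A=cv2.resize(t["img"][130:195,265:345,::-1],None,fx=5,fy=5,interpolation=2);B=cv2.resize(s["img"][185:250,265:345,::-1],None,fx=5,fy=5,interpolation=2)
cv2.imwrite("pics/m1.png",np.hstack([A,B]))
E
```

```text
time: 11.08
tool_pos: [573.4, -34.0, 49.7]
tcp_rot: [3.141, 0.0, 1.737]
contact_force: [0.5, -0.2, 0.3]
grip_width: 91.8
time: 11.82
tool_pos: [573.3, -33.9, 49.7]
tcp_rot: [3.141, 0.0, 1.737]
contact_force: [1.0, -0.3, 0.7]
grip_width: 44.0
time: 12.95
tool_pos: [583.9, -97.6, 49.6]
tcp_rot: [3.141, 0.001, 1.737]
contact_force: [-0.3, -2.7, -0.4]
grip_width: 43.9
[583.84068508 -97.31912914  49.66835633] [-2.99015103e-05 -1.71550427e+00 -4.25382450e-02] [-0.35435117  0.07500805  0.02237271] 43.79143564706421
-67.6181909052072 -6.01657246397505
```

View pics/m1.png

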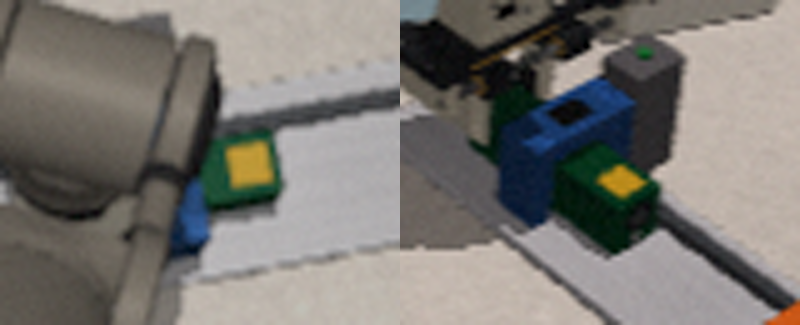

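The nose is well out beyond the arch, and the box is aligned and flat on the plate. I'll push 5 mm more, open, back off 15 mm, then go over the arch and down at the nose side.

```bash
python3 -m handwheel '[[[0.8,-5,0],[0,0,0]],[[0,0,0],[0,0,0]],[[0,0,0],[0,0,0]]]' 1
python3 -m handwheel '[[[0,0,0],[0,0,0]],[[0,0,0],[0,0,0]],[[0,0,0],[0,0,0]],[[0,0,0],[0,0,0]],[[-1.2,7.5,0],[0,0,0]],[[-1.3,7.5,0],[0,0,0]],[[0,0,15],[0,0,0]],[[0,0,30],[0,0,0]],[[0,0,40],[0,0,0]],[[0,0,30],[0,0,0]],[[0,0,0],[0,0,0]]]' 0
python3 -m handwheel '[[[4,-24,0],[0,0,0]],[[4,-24,0],[0,0,0]],[[4,-24,0],[0,0,0]],[[4,-24,0],[0,0,0]],[[4,-24,0],[0,0,0]],[[4,-22,0],[0,0,0]],[[0,0,0],[0,0,0]],[[0,0,0],[0,0,0]]]' 0
python3 - <<'E'
from h import *
o=get_obs();p=o["tool_pos"];print(p,o["tcp_rot"])
x=np.array([np.cos(-1.404),np.sin(-1.404)]);r=p[:2]-[601,-163];print(r@x,r@[-x[1],x[0]])
E
```

```text
time: 13.42
tool_pos: [584.6, -102.0, 49.7]
tcp_rot: [3.141, 0.0, 1.737]
contact_force: [0.8, -0.3, 1.4]
grip_width: 44.2
time: 14.8
tool_pos: [583.6, -87.4, 168.4]
tcp_rot: [3.135, 0.003, 1.737]
contact_force: [-0.7, -0.1, -0.6]
grip_width: 91.5
time: 15.8
tool_pos: [605.9, -228.7, 164.4]
tcp_rot: [-3.141, -0.001, 1.737]
contact_force: [0.3, 0.5, 0.3]
grip_width: 91.8
[ 605.8550971  -228.72311525  164.39974446] [-3.14126654e+00 -7.40582862e-04  1.73669418e+00]
65.61705362096704 -6.123897472441363
```

```bash
python3 -m handwheel '[[[0,0,-20],[0,0,0]],[[0,0,-30],[0,0,0]],[[0,0,-30],[0,0,0]],[[0,0,-20],[0,0,0]],[[0,0,-10],[0,0,0]],[[0,0,-4.5],[0,0,0]],[[0,0,0],[0,0,0]],[[0,0,0],[0,0,0]]]' 0
python3 -m handwheel '[[[0,0,0],[0,0,0]],[[0,0,0],[0,0,0]],[[0,0,0],[0,0,0]],[[0,0,0],[0,0,0]],[[0,0,0],[0,0,0]],[[0,0,0],[0,0,0]]]' 1
```

```text
time: 16.8
tool_pos: [606.5, -229.2, 51.1]
tcp_rot: [3.14, 0.001, 1.737]
contact_force: [-0.0, -0.4, -0.1]
grip_width: 91.6
time: 17.55
tool_pos: [606.0, -229.0, 50.1]
tcp_rot: [3.142, -0.0, 1.737]
contact_force: [0.0, 0.5, 0.3]
grip_width: 44.0
```

Gripped at 44 mm. I'll pull 80 mm through.

```bash
python3 -m handwheel '[[[1.3,-8,0],[0,0,0]],[[1.3,-7.9,0],[0,0,0]],[[1.3,-7.9,0],[0,0,0]],[[1.4,-7.9,0],[0,0,0]],[[1.3,-7.9,0],[0,0,0]],[[1.3,-7.9,0],[0,0,0]],[[1.3,-7.9,0],[0,0,0]],[[1.4,-7.9,0],[0,0,0]],[[1.3,-7.9,0],[0,0,0]],[[1.4,-7.7,0],[0,0,0]],[[0,0,0],[0,0,0]],[[0,0,0],[0,0,0]]]' 1
python3 - <<'E'
from h import *
t=capture("top");s=capture("side")
o=get_obs();p=o["tool_pos"];print(p,o["contact_force"],o["grip_width"])
x=np.array([np.cos(-1.404),np.sin(-1.404)]);r=p[:2]-[601,-163];print(r@x,r@[-x[1],x[0]])
A=cv2.resize(t["img"][120:200,285:375,::-1],None,fx=4.4,fy=4.4,interpolation=2);B=cv2.resize(s["img"][190:270,275:365,::-1],None,fx=4.4,fy=4.4,interpolation=2)
cv2.imwrite("pics/m2.png",np.hstack([A,B]))
E
```

```text
time: 19.05
tool_pos: [619.4, -308.8, 50.2]
tcp_rot: [3.141, 0.001, 1.736]
contact_force: [0.3, -1.9, -1.0]
grip_width: 43.8
[ 619.32198515 -308.27987004   50.12366353] [ 0.64701151 -1.71585094 -0.12846127] 44.04055567816224
146.30552349849614 -6.052236998887508
```

View pics/m2.png

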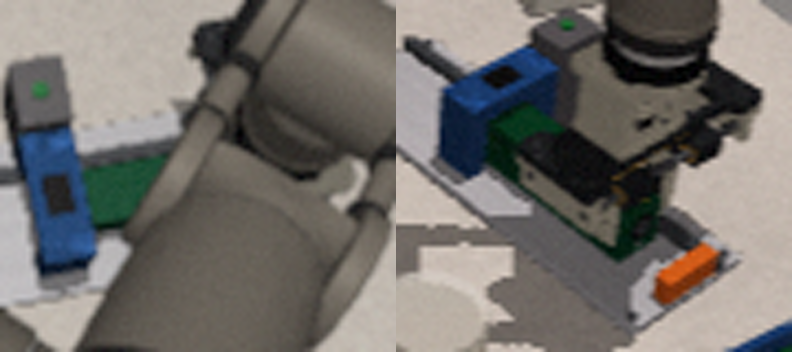

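Box is well through, middle at about x = 79 and tail still under the arch. I'll regrasp at the middle for the final placing.

```bash
python3 -m handwheel '[[[0,0,0],[0,0,0]],[[0,0,0],[0,0,0]],[[0,0,0],[0,0,0]],[[0,0,0],[0,0,0]],[[-1.6,10,0],[0,0,0]],[[-1.7,10,0],[0,0,0]],[[-1.6,10,0],[0,0,0]],[[-1.7,10,0],[0,0,0]],[[-1.6,10,0],[0,0,0]],[[-1.7,10,0],[0,0,0]],[[0,0,0],[0,0,0]],[[0,0,0],[0,0,0]]]' 0
python3 -m handwheel '[[[0,0,0],[0,0,0]],[[0,0,0],[0,0,0]],[[0,0,0],[0,0,0]],[[0,0,0],[0,0,0]],[[0,0,0],[0,0,0]],[[0,0,0],[0,0,0]]]' 1
python3 -m handwheel '[[[1,-6,0],[0,0,0]],[[1,-6,0],[0,0,0]],[[1,-6,0],[0,0,0]],[[1,-6,0],[0,0,0]],[[1,-6,0],[0,0,0]],[[0,0,0],[0,0,0]],[[0,0,0],[0,0,0]]]' 1
```

```text
time: 20.65
tool_pos: [609.5, -248.2, 50.2]
tcp_rot: [3.141, 0.0, 1.737]
contact_force: [-1.0, -0.3, 0.4]
grip_width: 91.5
time: 21.4
tool_pos: [609.4, -248.0, 50.1]
tcp_rot: [-3.142, -0.0, 1.737]
contact_force: [-0.5, -0.0, -0.2]
grip_width: 43.7
time: 22.28
tool_pos: [614.5, -278.9, 50.2]
tcp_rot: [3.141, 0.001, 1.736]
contact_force: [0.2, -1.3, -0.1]
grip_width: 44.2
```

```bash
python3 -m handwheel '[[[0.5,-3,0],[0,0,0]],[[0.5,-3,0],[0,0,0]],[[0,0,0],[0,0,0]],[[0,0,0],[0,0,0]]]' 1
python3 -m handwheel '[[[0.2,-1.5,0],[0,0,0]],[[0,0,0],[0,0,0]]]' 1
python3 -m handwheel '[[[0.2,-1.5,0],[0,0,0]],[[0,0,0],[0,0,0]]]' 1
```

```text
time: 22.78
tool_pos: [615.5, -284.1, 50.2]
tcp_rot: [3.141, 0.0, 1.737]
contact_force: [-0.2, 1.7, 0.0]
grip_width: 43.6
time: 23.02
tool_pos: [615.6, -285.3, 50.1]
tcp_rot: [3.142, -0.0, 1.737]
contact_force: [-0.5, 2.5, 0.7]
grip_width: 44.1
time: 23.28
tool_pos: [615.6, -285.4, 50.1]
tcp_rot: [-3.141, -0.003, 1.737]
contact_force: [-1.4, 7.6, 2.0]
grip_width: 43.8
```

```bash
python3 -m handwheel '[[[0.2,-1,0],[0,0,0]],[[0,0,0],[0,0,0]]]' 1
```

```text
time: 23.52
tool_pos: [615.6, -285.4, 50.2]
tcp_rot: [-3.14, -0.004, 1.738]
contact_force: [-2.5, 10.6, 4.9]
grip_width: 43.5
```

Stop reached (11 N). I'll relax slightly, then press towards the fence.

```bash
python3 -m handwheel '[[[-0.4,2.4,0],[0,0,0]],[[1.5,0.2,0],[0,0,0]],[[1.5,0.2,0],[0,0,0]],[[1,0.2,0],[0,0,0]],[[0,0,0],[0,0,0]]]' 1
python3 -m handwheel '[[[1,0.2,0],[0,0,0]],[[0,0,0],[0,0,0]]]' 1
python3 -m handwheel '[[[1,0.2,0],[0,0,0]],[[0,0,0],[0,0,0]]]' 1
python3 -m handwheel '[[[1,0.2,0],[0,0,0]],[[0,0,0],[0,0,0]]]' 1
```

```text
time: 24.15
tool_pos: [617.5, -285.0, 50.2]
tcp_rot: [-3.137, -0.002, 1.736]
contact_force: [-9.4, 3.3, 7.7]
grip_width: 43.8
time: 24.4
tool_pos: [618.4, -284.8, 50.2]
tcp_rot: [-3.137, -0.002, 1.736]
contact_force: [-10.2, 3.4, 6.6]
grip_width: 44.0
time: 24.65
tool_pos: [619.4, -284.6, 50.2]
tcp_rot: [-3.137, -0.002, 1.736]
contact_force: [-10.2, 3.8, 7.6]
grip_width: 44.1
time: 24.9
tool_pos: [620.5, -284.4, 50.2]
tcp_rot: [-3.137, -0.002, 1.736]
contact_force: [-8.9, 2.9, 7.6]
grip_width: 43.9
```

```bash
python3 -m handwheel '[[[1,0.2,0.2],[0,0,0]],[[0,0,0],[0,0,0]]]' 1
python3 -m handwheel '[[[1,0.2,0],[0,0,0]],[[0,0,0],[0,0,0]]]' 1
python3 -m handwheel '[[[1,0.2,0],[0,0,0]],[[0,0,0],[0,0,0]]]' 1
```

```text
time: 25.15
tool_pos: [621.8, -284.2, 50.2]
tcp_rot: [-3.138, -0.002, 1.736]
contact_force: [-8.4, 3.9, 5.2]
grip_width: 44.1
time: 25.4
tool_pos: [622.0, -284.2, 50.2]
tcp_rot: [-3.136, -0.002, 1.736]
contact_force: [-10.6, 1.9, 7.3]
grip_width: 44.2
time: 25.65
tool_pos: [622.2, -284.2, 50.2]
tcp_rot: [-3.134, -0.003, 1.736]
contact_force: [-13.6, 2.6, 9.5]
grip_width: 43.8
```

Fence reached (force now rising, x stalled at 622). I'll relax the command, open and lift clear.

```bash
python3 -m handwheel '[[[-1.5,-0.2,0],[0,0,0]],[[0,-0.5,0],[0,0,0]],[[0,0,0],[0,0,0]]]' 1
python3 -m handwheel '[[[0,0,0],[0,0,0]],[[0,0,0],[0,0,0]],[[0,0,0],[0,0,0]],[[0,0,0],[0,0,0]],[[0,0,10],[0,0,0]],[[0,0,25],[0,0,0]],[[0,0,35],[0,0,0]],[[0,0,35],[0,0,0]],[[-15,30,10],[0,0,0]],[[-40,30,10],[0,0,0]],[[-50,30,0],[0,0,0]],[[-50,30,0],[0,0,0]]]' 0
python3 -m handwheel '[[[-50,30,0],[0,0,0]],[[-40,40,0],[0,0,0]],[[0,50,0],[0,0,0]],[[0,50,0],[0,0,0]],[[0,50,0],[0,0,0]],[[0,0,0],[0,0,0]],[[0,0,0],[0,0,0]]]' 0
python3 - <<'E'
from h import *
t=capture("top");s=capture("side")
A=cv2.resize(t["img"][120:200,285:375,::-1],None,fx=4.4,fy=4.4,interpolation=2);B=cv2.resize(s["img"][190:270,275:365,::-1],None,fx=4.4,fy=4.4,interpolation=2)
cv2.imwrite("pics/m3.png",np.vstack([np.hstack([A,B])]))
# predicted home corners
x=np.array([np.cos(-1.404),np.sin(-1.404)]);y=np.array([-x[1],x[0]])
for c,n,o in((t,"top",(285,120)),(s,"side",(275,190))):
  for l,w in((200,22),(200,-22),(40,22),(40,-22)):
    print(n,l,w,((np.array(pix(c,(*(np.array([601,-163])+l*x+w*y),55)))-o)*4.4+([396,0] if n=="side" else [0,0])).round())
E
```

```text
time: 26.02
tool_pos: [622.1, -284.2, 50.2]
tcp_rot: [-3.137, -0.002, 1.737]
contact_force: [-9.2, 3.7, 6.2]
grip_width: 43.6
time: 27.52
tool_pos: [467.9, -163.6, 176.3]
tcp_rot: [3.14, 0.001, 1.737]
contact_force: [0.5, -0.2, 0.6]
grip_width: 91.8
time: 28.4
tool_pos: [379.4, 55.4, 175.9]
tcp_rot: [3.14, 0.001, 1.738]
contact_force: [-0.6, -0.5, 1.1]
grip_width: 92.0
top 200 22 [307. 117.]
top 200 -22 [320. 174.]
top 40 22 [ 97. 155.]
top 40 -22 [109. 212.]
side 200 22 [707. 220.]
side 200 -22 [667. 245.]
side 40 22 [555. 113.]
side 40 -22 [517. 134.]
```

View pics/m3.png

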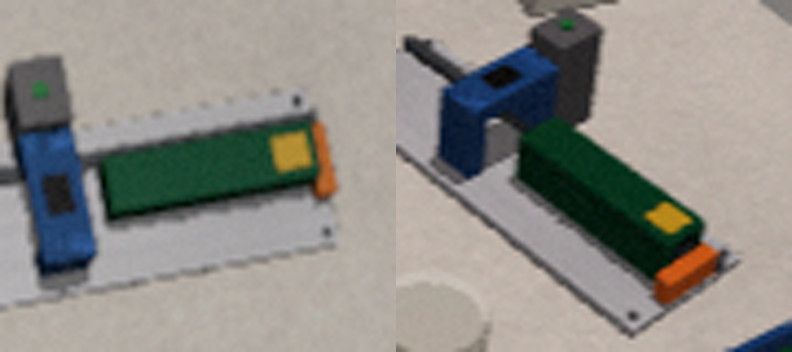

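The box lies flat in the corner, nose edge at about (305-320,121-178) against the orange stop, long side along the fence. I'll do a quick numeric check against the fixture fit using the box's own top face.

```bash
python3 - <<'E'
from h import *
t=capture("top"); acc=np.mean([capture("top")["img"].astype(float) for _ in range(4)],0)
x=np.array([np.cos(-1.404),np.sin(-1.404)]);y=np.array([-x[1],x[0]]);f=np.array([601,-163])
from scipy.ndimage import map_coordinates
def prof(l,w,z): u,v=pix(t,(*(f+l*x+w*y),z)); return [map_coordinates(acc[...,k],[[v],[u]],order=1)[0] for k in range(3)]
ws=np.arange(-40,40,.5)
for l in (50,65,80,95,110,125,140,150):
    P=np.array([prof(l,w,56) for w in ws]); g=P[:,1]-P[:,0]   # greenness
    h=g.max()/2; i=np.nonzero(g>h)[0]; print(l,"green y",ws[i[0]],ws[i[-1]],"max",g.max().round())
ls=np.arange(20,230,.5)
for w in (-12,-5,12,17):
    P=np.array([prof(l,w,56) for l in ls]); g=P[:,1]-P[:,0]; i=np.nonzero(g>18)[0]; o=np.nonzero(P[:,0]-P[:,1]>50)[0]; print(w,"green x",ls[i[0]],ls[i[-1]],"orange",ls[o[-1]] if len(o) else None)
print(get_obs()["tool_pos"],get_obs()["time"])
for n in("tape","driver","tumbler","bin"):
    T=np.array(t["cam_to_world"]); r=spot_in(n,"top")[:1]; print(n,[(T[:3,:3]@np.array(k["xyz"])+T[:3,3]).round() for k in r])
E
```

```text
50 green y -22.5 21.0 max 47.0
65 green y -23.0 20.5 max 48.0
80 green y -23.0 21.0 max 47.0
95 green y -22.5 20.5 max 48.0
110 green y -22.5 21.0 max 48.0
125 green y -22.5 20.5 max 47.0
140 green y -22.5 20.5 max 48.0
150 green y -22.5 21.0 max 47.0
-12 green x 20.0 196.5 orange 208.0
-5 green x 20.0 198.0 orange 208.5
12 green x 20.0 198.0 orange 208.5
17 green x 20.0 198.0 orange 206.5
[379.23352995  54.82927795 175.34107369] 28.75
tape [array([488., 188.,  25.])]
driver [array([ 354., -171.,   23.])]
tumbler [array([ 366., -401.,  159.])]
bin [array([780., 203.,   1.])]
```

Yaw error is about 0, y about -1 mm at both ends, and the nose is still at the stop contact position. Handing in.

```bash
python3 -c "
from plant import bot
print(bot.close_job())"
```

```text
the job is handed in; nothing more can be done
None
```

I passed the green box, socket end first, under the arch and left it flat on the plate, socket end at the orange stop and long side along the fence. The gripper is open and clear of everything. I handed the job in at about 29 s of the 54 s allowed; no verdict was reported.

- **How it went:** I gripped the box at its middle, set it on the plate and slid the nose in. I then pushed from the tail until the middle was under the arch, regripped at the nose and pulled it out. Finally I regripped at the middle and pressed it against the stop (about 11 N), then the fence (about 14 N).
- **Final position, from the top picture:** the long side sits about 1 mm from the ideal line at both ends, with no measurable skew. The nose reads x = 197–198 mm against the stop at 200 mm. By arm position, it was still where it first touched the stop just before I let go.
- **Disagreement:** the last tape-roll detection was about 17 mm from the first one, inside the 30 mm limit. I put this down to the detector, as nothing was felt touching it and the other three bystanders read within 5 mm of where they started. I did not confirm it with a second measurement.

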